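# Tuck the head flashing under the lapped cork shingle and hold it flat

## Robot

A 7-joint arm with a two-finger parallel gripper is mounted at the origin on the work surface. World frame = base frame: x ahead of the robot, y to its left, z up, the work surface at z = 0. Lengths are in m, angles in rad, forces in N, time in s.
With the tool pointing down it reaches from about 0.4 to 0.85 m from the base axis. Payload 10.4 kg.
Tool frame: the origin (TCP) lies at the very end of the fingers, on their centre line; the grasp point (between the pads) lies 19 mm behind it (r.pinch_z is the distance from the TCP to the grasp point, in m); z points along the fingers, y is the line along which they close (so a half turn about z gives the same grasp; the last joint's range is limited). The gripper opens to 87 mm and grips with 3 to 60 N. Pads are 19 mm wide; open, the fingers measure 117 mm over their backs; the gripper's body (75 mm by 190 mm) begins 51 mm behind the grasp point.
Start: joints at [-1.354, 0.332, -0.065, 1.46, 0.022, 1.35, -0.088], TCP at [0.148, 0.607, 0.223] pointing down, gripper open.
Joint ranges: [-2.6, 2.6], [-0.5, 2.12], [-1.47, 1.34], [0.16, 2.42], [-1.27, 4.41], [0.06, 2.06], [-2.6, 2.6]. Speed limits (rad/s): [2.22, 2.22, 2.79, 2.79, 3.14, 3.14, 3.14].

## Interface

Orientations are given as a unit quaternion [x, y, z, w].
In Python, from bench import r, camera gives the robot as it stands. The module is installed in compiled form; this text tells all that it offers.
- The arm moves only by the shell command python3 -m pendant 'ROWS' [FORCE]. ROWS is JSON, a list of rows, each an object with "dp": the shift along the tool's x, y, z as a fraction of full scale, a list of three; "rotation": the turn, a rotation vector about the tool's x, y, z as a fraction of full scale, a list of three; "jaw": the opening, from 0 (shut) to 1 (fully open). A call has 1 to 8 rows; each row is the pose to reach, as a shift and turn from the pose commanded when the call began, along the tool's axes at that moment, turning the shorter way round; what a row does not reach only later rows make up. Full scale, the value 1, is 0.15 m for a shift and 2 pi rad for a turn. A row lasts 1/8 s, in which the tool goes at most 62.5 mm and 10.7 degrees, less where a joint would pass 70% of its speed; a pose out of reach is approached as far as the arm can. A call with a number of a shift or a turn outside -1 to 1 is refused whole. A call with a gripper value outside its range is refused whole. The fingers move at their own pace and stop on an object; FORCE is the grip in N (left out, the last holds). Time passes only in rows, so rows that repeat a pose let the fingers close. It gives the time, the measured TCP pose, the force, the opening and the grip force at its end, in the units of the state.
- r.read_state(): the state, without advancing time (a new reading comes with each control period).
- camera(name): name is "scene" or "top" or "wrist"; returns a dict with "image" (420x560x3 uint8, red, green, blue), "z_map" (420x560 float32, m along the optical axis (not along the pixel's ray), 0 where there is no reading), "mtx" (3x3 intrinsics, pixels), "T" (4x4, takes a point from camera to world coordinates). Camera axes: x right, y down, z forward; pixel columns grow to the right and rows downward; lengths in m; the calibration is good to about 2 mm. A picture is of the moment at which its call begins.
- r.close_job(): hands the job in; it is judged then, once.
The state is a dict: "time": time; "joint_positions": joint angles; "joint_vel": joint speeds; "joint_torque": joint torques, N m; "ee_pos": TCP position; "eef_rot": TCP orientation; "ft_force": force on the tool from outside, world axes, zero at the start; "torque": the same for the moment, N m; "width": finger opening in m; "grip_force": force on a finger pad.
Only numpy, scipy, OpenCV 4.12 (cv2) and the standard library are available. Lean on these libraries where they do the work, as an engineer would, in place of code of your own. Each camera call takes 0.05 s, during which the arm holds its last target. There are 200 camera calls.

## Task

The bare strip of the roof sample has to be cleared first: put the cork off-cut into the off-cut box and the carpenter's pencil into the pencil tray. Then slide the front edge of the aluminium flashing's flange squarely under the lapped shingle in the middle of the upper course, about 25 mm deep, without lifting the shingle. Press the flashing flat on the board with a firm hand and finish while still holding it pressed down there; leave the other things on the bench as they are.

Things in the scene. Friction and masses are not known exactly. Their poses are not given: they have to be found in the camera images.
- roof_board: Roof sample, fixed flat on the bench: plywood 290 (x) by 330 by 18 mm, x = -125 to 165 mm, with dark cork shingles in two courses. Origin on the bench below the middle of the upper course's lower edge (butt); +x goes in under the shingles. The lower course is open: bare board (top z = 18 mm) for y -90 to 90, x -125 to 0 mm, between fixed shingles up to 15 mm above it; the flashing goes there.
- butt (a point): Point on the board's upper face straight below the middle of the lapped shingle's butt (its lower edge); axes as roof_board: +x goes in under the shingle.
- shingle (a joint): Angle (rad) by which the lapped shingle, middle of the upper course, is lifted; 0.05 is 7 mm at its butt. It is 200 mm wide (y), 140 mm long, 8 mm thick, its head (+x) under a batten. At rest (0) it slopes: the butt is 8 mm clear of the board, and the gap narrows to 6.5 mm at 25 mm depth, 5.7 mm at 40 mm. It is sprung: some 5 N at the butt start to lift it.
- flashing: Aluminium head flashing, 0.14 kg, 150 mm long (y): a flat flange 75 mm deep (x), 3 mm thick, with an upstand along its rear (-x) edge, 44 mm high. Along the upstand's top a folded welt 9 mm thick (x), 14 mm high, to grip from above; below it the upstand is 3 mm thick. Origin at the middle of the flange's underside; the front edge, which is tucked in, is at x = +37.5 mm.
- flashing_welt (a point): Middle of the flashing's welt, 37 mm above the flange's underside and 39 mm behind (-x) the flashing's origin: the place to grip, fingers closing along the flashing's x.
- edge_left (a point): Point on the underside of the flange's front edge, 70 mm to +y of its middle.
- edge_right (a point): Point on the underside of the flange's front edge, 70 mm to -y of its middle.
- offcut: Cork off-cut, a block 50 (x) by 34 (y) by 26 mm high, 20 g, lying on the bare strip of the board. Origin at the middle of its underside.
- pencil: Flat carpenter's pencil 110 mm long (x, point at +x), 15 mm wide, 8 mm thick, lying flat on the bare strip of the board. Origin at the middle of its underside.
- offcut_bin: Off-cut box: open plywood box 160 (x) by 115 (y) by 60 mm high, walls and floor 6 mm, with a few small cork pieces (up to 18 mm high) fixed to its floor at -x and in the +x +y corner. Origin at the middle of its underside. Fixed.
- pencil_tray: Pencil tray: open shallow wooden tray 180 (x) by 105 (y) by 34 mm high, walls and floor 5 mm, with another pencil and a pen fixed along its +y half (from y = +12 mm on); its -y half is empty. Origin at the middle of its underside. Fixed.
- hammer: Hammer lying on the bench in front of the board, 280 mm long; leave it.
- tape: Tape measure, black, 70 by 40 by 62 mm high; leave it.
- glue: White glue bottle, 56 mm thick, 170 mm high; leave it.
- screws: Glass screw jar with a steel cap, 66 mm wide, 65 mm high; leave it.
Things that resemble listed ones, but are neither listed nor needed, are in the scene too. What is shaped like the flashing but turquoise is not meant.

How it is judged:
By the outcome, as a careful person would: the job done as asked, in the order asked, and still so for the second after the job is handed in, while the arm keeps its last pose, push and grip.
It also fails if it takes over 67 s, if anything falls off the work surface, if the arm or the gripper's body presses on something with over 40 N, if the wrist force passes 120 N, or if a joint passes its speed limit or range.

## Working session

There is one attempt and no reset: what is moved stays moved. The work goes in short steps, Python scripts to look and compute and a shell command to move; the robot and the scene stay as the last step left them, time stands still between calls to the robot, and variables do not carry over. Pictures are saved under pics/ and viewed, at most 10 in all, crops included, and the job is handed in when it is done.

```bash
mkdir -p pics
python3 - <<'E'
from bench import r,camera
import cv2,numpy as np
s=r.read_state()
print({k:np.round(v,3) for k,v in s.items()}, r.pinch_z)
for n in("top","scene"):
    c=camera(n); cv2.imwrite(f"pics/{n}0.png",c["image"][:,:,::-1]); np.savez(f"{n}0.npz",**c); print(n,c["mtx"].round(1).tolist(),c["T"].round(3).tolist())
E
```

```text
{'time': np.float64(0.0), 'joint_positions': array([-1.354,  0.333, -0.065,  1.461,  0.022,  1.35 , -0.088]), 'joint_vel': array([-0.001,  0.001, -0.   , -0.001,  0.   ,  0.001,  0.   ]), 'joint_torque': array([ 0.0000e+00, -6.2326e+01,  2.5000e-02, -3.8989e+01, -6.1000e-02,
        4.0000e-02,  0.0000e+00]), 'ee_pos': array([0.148, 0.607, 0.222]), 'eef_rot': array([ 0.12 ,  0.993, -0.001, -0.   ]), 'ft_force': array([ 0.363, -0.93 , -0.11 ]), 'torque': array([-0.003, -0.011, -0.033]), 'grip_force': np.float64(0.0), 'width': np.float64(0.087)} 0.0187
top [[498.4, 0.0, 277.3], [0.0, 498.4, 207.3], [0.0, 0.0, 1.0]] [[0.015, -0.997, 0.08, 0.425], [-1.0, -0.016, -0.002, 0.064], [0.003, -0.08, -0.997, 1.305], [0.0, 0.0, 0.0, 1.0]]
scene [[421.6, 0.0, 286.6], [0.0, 421.6, 209.0], [0.0, 0.0, 1.0]] [[-0.095, 0.715, -0.692, 1.434], [0.996, 0.066, -0.068, 0.167], [-0.002, -0.696, -0.718, 1.001], [0.0, 0.0, 0.0, 1.0]]
```

View pics/top0.png

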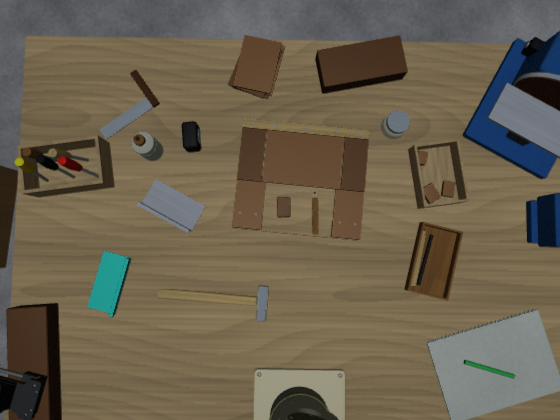

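View pics/scene0.png

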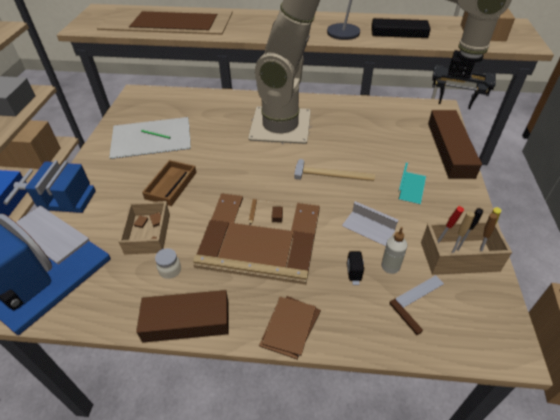

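The top view shows the roof board around (300,182), with the off-cut at (284,206) and the pencil at (315,215) on the bare strip. The off-cut box is at (437,175) and the pencil tray at (433,260). There are two flashing shapes: an aluminium one at (172,205) and a turquoise one at (110,283). The grey one is meant, since the task rules out turquoise. I'll confirm this in a crop and measure.

```bash
cat > h.py <<'E'
import cv2,numpy as np
def world(c):
    z=c["z_map"]; K=c["mtx"]; v,u=np.mgrid[:z.shape[0],:z.shape[1]]
    P=np.stack([(u-K[0,2])/K[0,0]*z,(v-K[1,2])/K[1,1]*z,z],-1)
    return P@c["T"][:3,:3].T+c["T"][:3,3]
def ray(c,u,v,h):
    d=c["T"][:3,:3]@np.linalg.solve(c["mtx"],[u,v,1.]); o=c["T"][:3,3]
    return o+d*(h-o[2])/d[2]
def proj(c,P):
    p=c["mtx"]@(c["T"][:3,:3].T@(np.asarray(P)-c["T"][:3,3])); return p[:2]/p[2]
def comps(mask,amin=40):
    n,l,s,ce=cv2.connectedComponentsWithStats(mask.astype(np.uint8))
    return [(l==i) for i in range(1,n) if s[i,4]>amin]
def rect(c,m,h):
    """min-area rectangle of mask m with its contour ray-cast to plane z=h: centre, sizes, long-axis angle(deg)"""
    ct=max(cv2.findContours(m.astype(np.uint8),cv2.RETR_EXTERNAL,cv2.CHAIN_APPROX_NONE)[0],key=cv2.contourArea)[:,0]
    p=np.array([ray(c,u,v,h)[:2] for u,v in ct])*1000
    (x,y),(w,g),a=cv2.minAreaRect(p.astype(np.float32))
    if w<g: w,g,a=g,w,a+90
    return np.round([x,y,w,g,(a+90)%180-90],1)
E
python3 - <<'E'
from h import *
c=dict(np.load("top0.npz")); W=world(c); im=c["image"]; hsv=cv2.cvtColor(im,cv2.COLOR_RGB2HSV)
for n,(u,v) in dict(bench=(200,260),strip=(300,222),off=(284,207),pen=(315,215),shin=(300,160),shin2=(250,205),flange=(165,208),binfl=(440,170),tray=(443,262),flup=(180,190)).items():
    print(n,(W[v,u]*1000).round(1),hsv[v,u])
cv2.imwrite("pics/crop1.png",cv2.resize(im[105:295,125:475,::-1],None,fx=2.28,fy=2.28,interpolation=cv2.INTER_CUBIC))
Z=W[...,2]*1000
box=lambda u0,v0,u1,v1:(lambda m:(m.__setitem__((slice(v0,v1),slice(u0,u1)),True),m)[1])(np.zeros(Z.shape,bool))
for n,b,lo,hi,h in [("off",(270,190,300,222),36,60,.044),("pen",(305,185,330,238),22,36,.026),("bin",(400,130,475,220),45,80,.06),("tray",(395,215,470,305),27,60,.034),("welt",(130,170,215,235),30,60,.044)]:
    for m in comps(box(*b)&(Z>lo)&(Z<hi),15): print(n,m.sum(),rect(c,m,h),Z[m].mean().round(1))
m=box(130,170,215,235)&(hsv[...,1]<60)
for k in comps(m): print("flash",k.sum(),rect(c,k,.003),rect(c,k,.044))
E
```

```text
bench [389.3 260.5   1.7] [ 20  89 126]
strip [491.7   2.1  13.3] [ 20  88 124]
off [527.6  44.7  43.7] [ 13 110  90]
pen [510.  -36.1  20.4] [ 16 153  85]
shin [651.2   4.9  30.9] [ 14 126 101]
shin2 [532.3 131.7  32.2] [ 14 118 108]
flange [523.1 354.7   7.4] [109  31 131]
binfl [ 635.  -365.8    4.9] [ 19  89 121]
tray [ 393.8 -371.9    2.1] [ 15 159  85]
flup [571.9 318.6  -0.6] [ 20  90 125]
off 264 [528.9  46.   48.4  33.    0.9] 43.8
pen 58 [583.5 -40.1  62.1   7.8 -89.1] 31.3
pen 217 [513.7 -36.9 110.9  18.    0.6] 25.8
bin 16 [ 723.4 -253.3   12.9    7.7  -89.1] 62.9
bin 782 [ 619.1 -348.2  160.6  120.5    8.7] 56.9
tray 549 [ 397.6 -340.5  179.7  107.4  -13.3] 32.9
welt 224 [497.7 352.1 151.    9.6  62.1] 43.4
flash 1877 [531.6 342.  162.5  85.3  61.9] [528.3 333.2 157.4  82.6  61.9]
```

View pics/crop1.png

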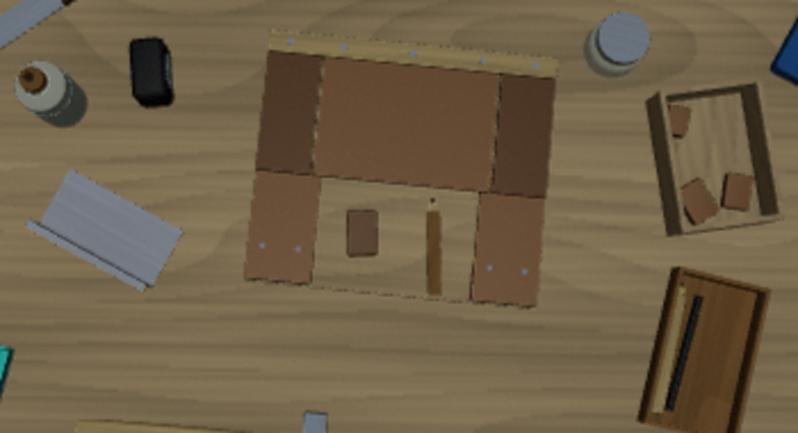

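The crop confirms the aluminium flashing at crop (105,230): it is grey, with its upstand on the lower-left side and its front edge facing upper right. The off-cut is at (362,232) and the pencil at (433,245). The off-cut box's free area is its right/middle part, and the tray's free half is the right (-y) half. Next come the board pose and the first move plan.

```bash
cat > plan.py <<'E'
import sys,numpy as np
from scipy.spatial.transform import Rotation as R
from bench import r
# args: x y z(mm) tool-y heading(deg) -> dp, rotation (fractions of full scale) from the present pose; tool down
def plan(x,y,z,head,s=None):
    s=s or r.read_state(); p=np.array(s["ee_pos"]); Q=R.from_quat(s["eef_rot"])
    hy=Q.as_matrix()[:,1]; cur=np.degrees(np.arctan2(hy[1],hy[0]))
    h=np.radians(head+(180*round((cur-head)/180)))
    Y=np.array([np.cos(h),np.sin(h),0]); Z=np.array([0,0,-1.]); G=R.from_matrix(np.c_[np.cross(Y,Z),Y,Z])
    dp=Q.inv().apply(np.array([x,y,z])/1000-p)/.15
    return dp.round(4).tolist(),((Q.inv()*G).as_rotvec()/(2*np.pi)).round(4).tolist()
if __name__=="__main__":
    a=list(map(float,sys.argv[1:]))
    s=r.read_state(); print("t",round(float(s["time"]),2),"pos",(np.array(s["ee_pos"])*1000).round(1),"F",np.round(s["ft_force"],1),"w",round(float(s["width"])*1000,1),"g",round(float(s["grip_force"]),1),"q",np.round(s["eef_rot"],4))
    for i in range(0,len(a),4): print(plan(*a[i:i+4]))
E
python3 - <<'E'
from h import *
c=dict(np.load("top0.npz")); g=cv2.GaussianBlur(cv2.cvtColor(c["image"],cv2.COLOR_RGB2GRAY).astype(np.float32),(3,3),0)
def line(n,pts,h):
    p=np.array([ray(c,u,v,h)[:2] for u,v in pts])*1000
    vx,vy,x0,y0=cv2.fitLine(p.astype(np.float32),cv2.DIST_HUBER,0,.01,.01).ravel()
    d=(p-[x0,y0])@[-vy,vx]; print(n,len(p),np.round([x0,y0,np.degrees(np.arctan2(vy,vx)),d.std()],2))
    return np.array([x0,y0]),np.array([vx,vy])
def sub(a,i0):
    k=int(np.argmax(a)); 
    if 0<k<len(a)-1: k=k+(a[k-1]-a[k+1])/(2*(a[k-1]-2*a[k]+a[k+1]))
    return i0+k
gy=np.gradient(g,axis=0); gx=np.gradient(g,axis=1)
P=[(u,sub(gy[180:196,u],180)) for u in range(268,334)]
for h in(.034,.026): b=line("butt",P,h)
P=[(sub(gx[v,258:272],258),v) for v in range(190,226)]; l=line("left",P,.033)
P=[(sub(-gx[v,326:342],326),v) for v in range(198,232)]; rr=line("right",P,.033)
P=[(sub(-gx[v,228:246],228),v) for v in range(185,226)]; line("outL",P,.033)
P=[(sub(gx[v,355:370],355),v) for v in range(198,236)]; line("outR",P,.033)
def X(a,b): t=np.linalg.solve(np.c_[a[1],-b[1]],b[0]-a[0]); return a[0]+t[0]*a[1]
A,B=X(b,l),X(b,rr); print(A,B,np.linalg.norm(A-B),(A+B)/2)
E
python3 plan.py 529 46 223 90.9 529 46 80 90.9
```

```text
butt 66 [582.77  -5.02  85.5    2.82]
butt 66 [583.77  -5.46  85.5    2.83]
left 36 [524.85  97.61  -3.57   0.53]
right 34 [512.2  -77.98  -5.43   0.64]
outL 41 [521.34 174.93  -5.22   0.69]
outR 38 [ 520.83 -155.91   -4.06    0.56]
[591.5453   93.45599] [577.57306 -84.19825] 178.20284 [584.5592     4.628872]
t 0.1 pos [148.4 606.8 221.8] F [-0.3 -0.3 -0.7] w 86.7 g 0.0 q [ 1.196e-01  9.928e-01 -6.000e-04 -0.000e+00]
([-3.3528, -3.0291, -0.0036], [-0.0002, -0.0, -0.0407])
([-3.3527, -3.0279, 0.9497], [-0.0002, -0.0, -0.0407])
```

```bash
python3 -m pendant '[{"dp":[-0.84,-0.757,0],"rotation":[0,0,0],"jaw":0.6},{"dp":[-0.84,-0.757,0],"rotation":[0,0,0],"jaw":0.6},{"dp":[-0.84,-0.757,0],"rotation":[0,0,0],"jaw":0.6}]' 20
python3 -m pendant '[{"dp":[-0.84,-0.757,0],"rotation":[0,0,0],"jaw":0.6},{"dp":[-0.84,-0.757,0],"rotation":[0,0,0],"jaw":0.6},{"dp":[-0.84,-0.757,0],"rotation":[0,0,0],"jaw":0.6}]'
python3 -m pendant '[{"dp":[-0.84,-0.757,0],"rotation":[0,0,0],"jaw":0.6},{"dp":[-0.84,-0.757,0],"rotation":[0,0,0],"jaw":0.6},{"dp":[-0.84,-0.757,0],"rotation":[0,0,0],"jaw":0.6}]'
python3 -m pendant '[{"dp":[-0.83,-0.757,0.5],"rotation":[0,0,-0.0407],"jaw":0.6},{"dp":[-0.83,-0.757,0.5],"rotation":[0,0,-0.0407],"jaw":0.6},{"dp":[-0.83,-0.757,0.5],"rotation":[0,0,-0.0407],"jaw":0.6},{"dp":[-0.83,-0.757,0.5],"rotation":[0,0,-0.0407],"jaw":0.6}]'
python3 plan.py 529 46 22 90.9
python3 - <<'E'
from h import *; from bench import camera
c=camera("wrist"); np.savez("w1.npz",**c); cv2.imwrite("pics/w1.png",c["image"][:,:,::-1])
E
```

```text
time: 0.48
ee_pos: [0.2455, 0.4644, 0.2223]
eef_rot: [0.121, 0.993, -0.0, 0.0]
ft_force: [-0.1, 0.5, 0.4]
width: 0.0644
grip_force: 0.0
time: 0.85
ee_pos: [0.3406, 0.324, 0.2224]
eef_rot: [0.121, 0.993, -0.0, -0.0]
ft_force: [1.0, 0.9, 0.7]
width: 0.0524
grip_force: 0.0
time: 1.23
ee_pos: [0.4358, 0.1837, 0.2225]
eef_rot: [0.121, 0.993, 0.0, 0.0]
ft_force: [0.5, 1.1, 0.0]
width: 0.0525
grip_force: 0.0
time: 1.72
ee_pos: [0.5288, 0.042, 0.1456]
eef_rot: [-0.005, 1.0, -0.001, -0.001]
ft_force: [0.5, 0.0, 0.4]
width: 0.0523
grip_force: 0.0
t 1.73 pos [528.8  42.  145.6] F [0.5 0.  0.4] w 52.3 g 0.0 q [-0.0049  1.     -0.0014 -0.0013]
([-0.004, 0.0291, 0.8236], [-0.0004, -0.0004, -0.0009])
```

View pics/w1.png

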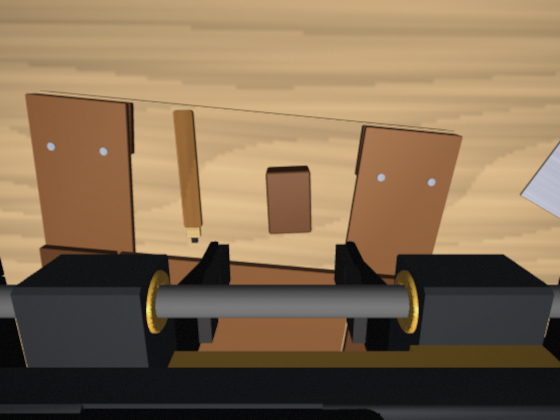

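The wrist view shows the off-cut at (288,200), the pencil at (190,175) and the butt line around row 262. I'll check the off-cut and pencil with this closer view.

Run:
```python
from h import *
c=dict(np.load("w1.npz")); W=world(c); Z=W[...,2]*1000
print("T",c["T"].round(3).tolist())
for n,(u0,v0,u1,v1),lo,hi,h in [("off",(255,155,325,240),36,55,.044),("pen",(165,100,210,250),22,31,.026)]:
    m=np.zeros(Z.shape,bool); m[v0:v1,u0:u1]=True
    for k in comps(m&(Z>lo)&(Z<hi),60): print(n,k.sum(),rect(c,k,h),Z[k].mean().round(1))
print("strip",Z[140:240,225:250].mean(), "bench",Z[30:60,200:300].mean())
```

```text
T [[-0.01, 0.961, 0.277, 0.453], [1.0, 0.01, 0.0, 0.041], [-0.003, 0.277, -0.961, 0.307], [0.0, 0.0, 0.0, 1.0]]
off 2770 [525.7  46.1  50.4  33.6   2.9] 42.8
pen 2369 [512.5 -34.3 107.9  15.3   1.4] 24.7
strip 18.181978976456037 bench 0.35360289968980224
```

```bash
python3 -m pendant '[{"dp":[0.01,0.029,0.4],"rotation":[0,0,0],"jaw":0.6},{"dp":[0.01,0.029,0.7],"rotation":[0,0,0],"jaw":0.6},{"dp":[0.01,0.029,0.82],"rotation":[0,0,0],"jaw":0.6},{"dp":[0.01,0.029,0.82],"rotation":[0,0,0],"jaw":0.6},{"dp":[0.01,0.029,0.82],"rotation":[0,0,0],"jaw":0.2},{"dp":[0.01,0.029,0.82],"rotation":[0,0,0],"jaw":0.2},{"dp":[0.01,0.029,0.82],"rotation":[0,0,0],"jaw":0.2},{"dp":[0.01,0.029,0.82],"rotation":[0,0,0],"jaw":0.2}]' 15
python3 -m pendant '[{"dp":[0,0,-0.3],"rotation":[0,0,0],"jaw":0.2},{"dp":[0,0,-0.7],"rotation":[0,0,0],"jaw":0.2},{"dp":[0,0,-0.9],"rotation":[0,0,0],"jaw":0.2},{"dp":[0,0,-0.9],"rotation":[0,0,0],"jaw":0.2}]'
python3 - <<'E'
import numpy as np
for n,(x,y,a,lx,ly) in dict(bin=(619.1,-348.2,8.7,25,-8),tray=(397.6,-340.5,-13.3,0,-18)).items():
    t=np.radians(a); print(n,x+lx*np.cos(t)-ly*np.sin(t),y+lx*np.sin(t)+ly*np.cos(t))
E
python3 plan.py 645 -352 150 97
```

```text
time: 2.78
ee_pos: [0.5279, 0.0512, 0.0257]
eef_rot: [-0.008, 1.0, 0.0, 0.001]
ft_force: [-1.2, -1.0, 7.3]
width: 0.0343
grip_force: 15.0
time: 3.28
ee_pos: [0.5286, 0.0512, 0.1622]
eef_rot: [-0.008, 1.0, 0.001, 0.002]
ft_force: [0.6, 0.4, -1.5]
width: 0.0338
grip_force: 15.0
bin 645.0224337321948 -352.326430588289
tray 393.4591047306142 -358.0172197099876
t 3.27 pos [528.6  51.2 162.2] F [ 0.6  0.4 -1.5] w 33.8 g 15.0 q [-0.0079  1.      0.001   0.0024]
([-0.733, -2.7, 0.0799], [0.0003, 0.0008, -0.0169])
```

```bash
python3 -m pendant '[{"dp":[-0.244,-0.9,0],"rotation":[0,0,0],"jaw":0.2},{"dp":[-0.244,-0.9,0],"rotation":[0,0,0],"jaw":0.2},{"dp":[-0.244,-0.9,0],"rotation":[0,0,0],"jaw":0.2}]'
python3 -m pendant '[{"dp":[-0.244,-0.9,0],"rotation":[0,0,0],"jaw":0.2},{"dp":[-0.244,-0.9,0],"rotation":[0,0,0],"jaw":0.2},{"dp":[-0.244,-0.9,0],"rotation":[0,0,0],"jaw":0.2}]'
python3 -m pendant '[{"dp":[-0.244,-0.9,0],"rotation":[0,0,-0.017],"jaw":0.2},{"dp":[-0.244,-0.9,0],"rotation":[0,0,-0.017],"jaw":0.2},{"dp":[-0.244,-0.9,0],"rotation":[0,0,-0.017],"jaw":0.2},{"dp":[-0.244,-0.9,0],"rotation":[0,0,-0.017],"jaw":0.2},{"dp":[-0.244,-0.9,0],"rotation":[0,0,-0.017],"jaw":0.2}]'
python3 plan.py 645 -352 18 97
```

```text
time: 3.65
ee_pos: [0.5653, -0.0885, 0.1586]
eef_rot: [-0.005, 1.0, -0.001, -0.001]
ft_force: [-0.2, 0.0, -0.5]
width: 0.0338
grip_force: 15.0
time: 4.03
ee_pos: [0.6036, -0.2223, 0.1582]
eef_rot: [-0.005, 1.0, -0.001, -0.001]
ft_force: [-0.6, 0.9, -0.4]
width: 0.0341
grip_force: 15.0
time: 4.65
ee_pos: [0.644, -0.3496, 0.1592]
eef_rot: [-0.063, 0.998, 0.001, 0.0]
ft_force: [-0.3, 0.4, -0.0]
width: 0.0341
grip_force: 15.0
t 4.65 pos [ 644.  -349.6  159.2] F [-0.3  0.4 -0. ] w 34.1 g 15.0 q [-6.25e-02  9.98e-01  9.00e-04  1.00e-04]
([-0.0041, -0.0185, 0.9412], [0.0003, 0.0, 0.0005])
```

```bash
python3 -m pendant '[{"dp":[0,-0.018,0.3],"rotation":[0,0,0],"jaw":0.2},{"dp":[0,-0.018,0.6],"rotation":[0,0,0],"jaw":0.2},{"dp":[0,-0.018,0.8],"rotation":[0,0,0],"jaw":0.2},{"dp":[0,-0.018,0.93],"rotation":[0,0,0],"jaw":0.2},{"dp":[0,-0.018,0.93],"rotation":[0,0,0],"jaw":0.2},{"dp":[0,-0.018,0.93],"rotation":[0,0,0],"jaw":0.5},{"dp":[0,-0.018,0.93],"rotation":[0,0,0],"jaw":0.5},{"dp":[0,-0.018,0.93],"rotation":[0,0,0],"jaw":0.5}]'
python3 -m pendant '[{"dp":[0,0,-0.3],"rotation":[0,0,0],"jaw":0.5},{"dp":[0,0,-0.7],"rotation":[0,0,0],"jaw":0.5},{"dp":[0,0,-0.95],"rotation":[0,0,0],"jaw":0.4},{"dp":[0,0,-0.95],"rotation":[0,0,0],"jaw":0.4}]'
python3 -m pendant '[{"dp":[0.3,0.95,0],"rotation":[0,0,0],"jaw":0.4},{"dp":[0.3,0.95,0],"rotation":[0,0,0],"jaw":0.4},{"dp":[0.3,0.95,0],"rotation":[0,0,0],"jaw":0.4}]'
python3 plan.py 513 -35.5 150 91
python3 - <<'E'
from h import *; from bench import camera
c=camera("top"); np.savez("t2.npz",**c); W=world(c); Z=W[...,2]*1000
cv2.imwrite("pics/t2.png",cv2.resize(c["image"][130:310,395:485,::-1],None,fx=3,fy=3))
E
```

```text
time: 5.65
ee_pos: [0.6441, -0.3552, 0.021]
eef_rot: [-0.061, 0.998, -0.0, 0.001]
ft_force: [0.1, 0.4, 0.3]
width: 0.043
grip_force: 0.0
time: 6.15
ee_pos: [0.6451, -0.3563, 0.1671]
eef_rot: [-0.061, 0.998, -0.002, 0.003]
ft_force: [0.3, -0.1, -0.2]
width: 0.0359
grip_force: 0.0
time: 6.52
ee_pos: [0.5804, -0.2149, 0.1613]
eef_rot: [-0.063, 0.998, 0.001, -0.001]
ft_force: [0.3, -0.4, 0.4]
width: 0.035
grip_force: 0.0
t 6.53 pos [ 580.4 -214.9  161.3] F [ 0.3 -0.4  0.4] w 35.0 g 0.0 q [-6.31e-02  9.98e-01  1.40e-03 -7.00e-04]
([0.2953, 1.2428, 0.0792], [0.0004, -0.0002, 0.0173])
```

View pics/t2.png

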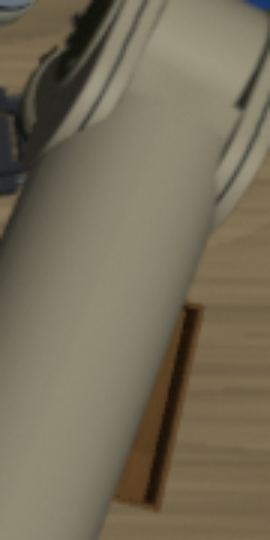

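The view is blocked by the arm, with only the tray corner visible at (160,400), so I'll check the box later. The pencil is next.

```bash
python3 -m pendant '[{"dp":[0.148,0.621,0],"rotation":[0,0,0],"jaw":0.4},{"dp":[0.148,0.621,0],"rotation":[0,0,0],"jaw":0.4}]'
python3 -m pendant '[{"dp":[0.147,0.621,0.08],"rotation":[0,0,0.017],"jaw":0.4},{"dp":[0.147,0.621,0.08],"rotation":[0,0,0.017],"jaw":0.4},{"dp":[0.147,0.621,0.08],"rotation":[0,0,0.017],"jaw":0.4},{"dp":[0.147,0.621,0.08],"rotation":[0,0,0.017],"jaw":0.4}]'
python3 plan.py 513 -35.5 20 91
python3 - <<'E'
from h import *; from bench import camera
c=camera("wrist"); np.savez("w2.npz",**c)
W=world(c); Z=W[...,2]*1000; w=np.abs(W[...,:2]*1000-[513,-35])
for k in comps((w[...,0]<75)&(w[...,1]<25)&(Z>22)&(Z<31),60): print(k.sum(),rect(c,k,.026),Z[k].mean())
c=camera("top"); np.savez("t3.npz",**c); W=world(c);Z=W[...,2]*1000
t=np.radians(8.7); d=W[...,:2]*1000-[619.1,-348.2]; L=np.stack([d@[np.cos(t),np.sin(t)],d@[-np.sin(t),np.cos(t)]],-1)
for k in comps((abs(L[...,0])<70)&(abs(L[...,1])<48)&(Z>14),15): print("in bin",k.sum(),L[k].mean(0).round(),Z[k].max().round(1),L[k].min(0).round(),L[k].max(0).round())
E
```

```text
time: 6.82
ee_pos: [0.547, -0.1267, 0.1615]
eef_rot: [-0.062, 0.998, 0.001, -0.001]
ft_force: [-0.6, 0.8, -0.0]
width: 0.0349
grip_force: 0.0
time: 7.32
ee_pos: [0.5149, -0.0405, 0.1504]
eef_rot: [-0.008, 1.0, -0.0, -0.0]
ft_force: [0.1, -1.0, 0.1]
width: 0.0349
grip_force: 0.0
t 7.33 pos [514.9 -40.5 150.4] F [ 0.1 -1.   0.1] w 34.9 g 0.0 q [-7.6e-03  1.0e+00 -2.0e-04 -0.0e+00]
([0.0122, 0.0336, 0.8692], [-0.0001, -0.0, -0.0003])
2172 [512.4 -35.6 107.4  14.6   1.6] 24.69181898404135
182 [582.1 -34.7  50.7   3.4  85. ] 28.312358747229265
in bin 113 [50. 27.] 30.7 [31. 12.] [69. 39.]
in bin 293 [24. -8.] 39.2 [ -1. -27.] [50.  8.]
in bin 173 [-39. -27.] 27.2 [-62. -46.] [-18.  -9.]
in bin 220 [-46.  19.] 54.8 [-70.  -2.] [-19.  47.]
```

```bash
python3 plan.py 513 -35.5 20 91.5
```

```text
t 7.42 pos [515.1 -41.  150.5] F [-0.5 -0.3  0.7] w 34.8 g 0.0 q [-7.e-03  1.e+00 -3.e-04  1.e-04]
([0.0134, 0.0373, 0.87], [-0.0001, 0.0, -0.002])
```

```bash
python3 -m pendant '[{"dp":[0.013,0.036,0.3],"rotation":[0,0,-0.002],"jaw":0.4},{"dp":[0.013,0.036,0.6],"rotation":[0,0,-0.002],"jaw":0.4},{"dp":[0.013,0.036,0.8],"rotation":[0,0,-0.002],"jaw":0.4},{"dp":[0.013,0.036,0.87],"rotation":[0,0,-0.002],"jaw":0.4},{"dp":[0.013,0.036,0.87],"rotation":[0,0,-0.002],"jaw":0.4},{"dp":[0.013,0.036,0.87],"rotation":[0,0,-0.002],"jaw":0.1},{"dp":[0.013,0.036,0.87],"rotation":[0,0,-0.002],"jaw":0.1},{"dp":[0.013,0.036,0.87],"rotation":[0,0,-0.002],"jaw":0.1}]' 20
python3 -m pendant '[{"dp":[0,0,0],"rotation":[0,0,0],"jaw":0.1},{"dp":[0,0,-0.3],"rotation":[0,0,0],"jaw":0.1},{"dp":[0,0,-0.6],"rotation":[0,0,0],"jaw":0.1},{"dp":[0,0,-0.85],"rotation":[0,0,0],"jaw":0.1},{"dp":[0,0,-0.85],"rotation":[0,0,0],"jaw":0.1}]'
python3 plan.py 393.5 -358 140 76.7
```

```text
time: 8.43
ee_pos: [0.5132, -0.0341, 0.0205]
eef_rot: [-0.014, 1.0, 0.0, 0.0]
ft_force: [-0.3, -0.7, 2.4]
width: 0.0145
grip_force: 20.0
time: 9.05
ee_pos: [0.5144, -0.0341, 0.1502]
eef_rot: [-0.014, 1.0, 0.001, 0.002]
ft_force: [-0.2, -0.3, -0.6]
width: 0.0141
grip_force: 20.0
t 9.05 pos [514.4 -34.1 150.2] F [-0.2 -0.3 -0.6] w 14.1 g 20.0 q [-1.430e-02  9.999e-01  7.000e-04  2.500e-03]
([0.868, -2.1354, 0.061], [0.0003, 0.0008, 0.0415])
```

```bash
python3 -m pendant '[{"dp":[0.29,-0.712,0],"rotation":[0,0,0],"jaw":0.1},{"dp":[0.29,-0.712,0],"rotation":[0,0,0],"jaw":0.1},{"dp":[0.29,-0.712,0],"rotation":[0,0,0],"jaw":0.1}]'
python3 -m pendant '[{"dp":[0.29,-0.712,0],"rotation":[0,0,0],"jaw":0.1},{"dp":[0.29,-0.712,0],"rotation":[0,0,0],"jaw":0.1},{"dp":[0.29,-0.712,0],"rotation":[0,0,0],"jaw":0.1}]'
python3 -m pendant '[{"dp":[0.29,-0.712,0.06],"rotation":[0,0,0.0415],"jaw":0.1},{"dp":[0.29,-0.712,0.06],"rotation":[0,0,0.0415],"jaw":0.1},{"dp":[0.29,-0.712,0.06],"rotation":[0,0,0.0415],"jaw":0.1},{"dp":[0.29,-0.712,0.06],"rotation":[0,0,0.0415],"jaw":0.1},{"dp":[0.29,-0.712,0.06],"rotation":[0,0,0.0415],"jaw":0.1},{"dp":[0.29,-0.712,0.06],"rotation":[0,0,0.0415],"jaw":0.1}]'
python3 plan.py 393.5 -358 9 76.7
```

```text
time: 9.43
ee_pos: [0.4703, -0.146, 0.1468]
eef_rot: [-0.011, 1.0, -0.0, -0.001]
ft_force: [0.3, -0.1, -0.0]
width: 0.0147
grip_force: 20.0
time: 9.8
ee_pos: [0.43, -0.2532, 0.147]
eef_rot: [-0.011, 1.0, -0.0, -0.001]
ft_force: [0.0, 0.8, 0.6]
width: 0.0144
grip_force: 20.0
time: 10.55
ee_pos: [0.3923, -0.3571, 0.1385]
eef_rot: [0.115, 0.993, 0.0, 0.0]
ft_force: [1.2, 0.3, -0.4]
width: 0.0148
grip_force: 20.0
t 10.55 pos [ 392.3 -357.1  138.5] F [ 1.2  0.3 -0.4] w 14.8 g 20.0 q [1.148e-01 9.934e-01 3.000e-04 1.000e-04]
([-0.0089, -0.0049, 0.863], [0.0001, 0.0, 0.0003])
```

```bash
sed -i 's/h=np.radians(head+.*/h=np.radians(head)/' plan.py
python3 -m pendant '[{"dp":[-0.008,-0.005,0.3],"rotation":[0,0,0],"jaw":0.1},{"dp":[-0.008,-0.005,0.6],"rotation":[0,0,0],"jaw":0.1},{"dp":[-0.008,-0.005,0.8],"rotation":[0,0,0],"jaw":0.1},{"dp":[-0.008,-0.005,0.86],"rotation":[0,0,0],"jaw":0.1},{"dp":[-0.008,-0.005,0.86],"rotation":[0,0,0],"jaw":0.1},{"dp":[-0.008,-0.005,0.86],"rotation":[0,0,0],"jaw":0.28},{"dp":[-0.008,-0.005,0.86],"rotation":[0,0,0],"jaw":0.28},{"dp":[-0.008,-0.005,0.86],"rotation":[0,0,0],"jaw":0.28}]'
python3 -m pendant '[{"dp":[0,0,-0.2],"rotation":[0,0,0],"jaw":0.28},{"dp":[0,0,-0.6],"rotation":[0,0,0],"jaw":0.28},{"dp":[0,0,-0.9],"rotation":[0,0,0],"jaw":0.28},{"dp":[0,0,-0.9],"rotation":[0,0,0],"jaw":0.28},{"dp":[0,0,-0.9],"rotation":[0,0,0],"jaw":0.28}]'
python3 plan.py 497.7 352.1 145 -27.9
```

```text
time: 11.55
ee_pos: [0.3929, -0.3593, 0.0101]
eef_rot: [0.116, 0.993, -0.0, 0.001]
ft_force: [0.0, -0.1, 0.7]
width: 0.0238
grip_force: 0.0
time: 12.18
ee_pos: [0.3924, -0.3587, 0.144]
eef_rot: [0.116, 0.993, 0.0, -0.0]
ft_force: [0.1, -0.2, 0.2]
width: 0.0245
grip_force: 0.0
t 12.18 pos [ 392.4 -358.7  144. ] F [ 0.1 -0.2  0.2] w 24.5 g 0.0 q [ 1.157e-01  9.933e-01  4.000e-04 -0.000e+00]
([0.4058, 4.7733, -0.0032], [0.0001, -0.0001, 0.2906])
```

```bash
python3 -m pendant '[{"dp":[0.081,0.955,0],"rotation":[0,0,0],"jaw":0.4},{"dp":[0.081,0.955,0],"rotation":[0,0,0],"jaw":0.4},{"dp":[0.081,0.955,0],"rotation":[0,0,0],"jaw":0.4}]'
python3 -m pendant '[{"dp":[0.081,0.955,0],"rotation":[0,0,0],"jaw":0.4},{"dp":[0.081,0.955,0],"rotation":[0,0,0],"jaw":0.4},{"dp":[0.081,0.955,0],"rotation":[0,0,0],"jaw":0.4}]'
python3 -m pendant '[{"dp":[0.081,0.955,0],"rotation":[0,0,0],"jaw":0.4},{"dp":[0.081,0.955,0],"rotation":[0,0,0],"jaw":0.4},{"dp":[0.081,0.955,0],"rotation":[0,0,0],"jaw":0.4}]'
python3 -m pendant '[{"dp":[0.081,0.955,0],"rotation":[0,0,0],"jaw":0.4},{"dp":[0.081,0.955,0],"rotation":[0,0,0],"jaw":0.4},{"dp":[0.081,0.955,0],"rotation":[0,0,0],"jaw":0.4}]'
python3 -m pendant '[{"dp":[0.081,0.955,0],"rotation":[0,0,0.03],"jaw":0.4},{"dp":[0.081,0.955,0],"rotation":[0,0,0.06],"jaw":0.4},{"dp":[0.081,0.955,0],"rotation":[0,0,0.09],"jaw":0.4},{"dp":[0.081,0.955,0],"rotation":[0,0,0.12],"jaw":0.4},{"dp":[0.081,0.955,0],"rotation":[0,0,0.145],"jaw":0.4}]'
python3 -m pendant '[{"dp":[0,0,0],"rotation":[0,0,0.03],"jaw":0.4},{"dp":[0,0,0],"rotation":[0,0,0.06],"jaw":0.4},{"dp":[0,0,0],"rotation":[0,0,0.09],"jaw":0.4},{"dp":[0,0,0],"rotation":[0,0,0.12],"jaw":0.4},{"dp":[0,0,0],"rotation":[0,0,0.145],"jaw":0.4},{"dp":[0,0,0],"rotation":[0,0,0.145],"jaw":0.4}]'
python3 plan.py 497.7 352.1 20 -27.9
python3 - <<'E'
from h import *; from bench import camera
c=camera("top"); np.savez("t4.npz",**c); b=c["image"][:,:,::-1]
cv2.imwrite("pics/t4.png",cv2.resize(b[120:305,225:475],None,fx=3,fy=3,interpolation=cv2.INTER_CUBIC))
c=camera("wrist"); np.savez("w4.npz",**c); cv2.imwrite("pics/w4.png",c["image"][:,:,::-1])
E
```

```text
time: 12.55
ee_pos: [0.4135, -0.2128, 0.1431]
eef_rot: [0.113, 0.994, 0.001, -0.001]
ft_force: [-1.6, 0.3, -0.2]
width: 0.034
grip_force: 0.0
time: 12.92
ee_pos: [0.4341, -0.0709, 0.1432]
eef_rot: [0.113, 0.994, -0.0, -0.001]
ft_force: [-1.0, -1.3, -0.6]
width: 0.035
grip_force: 0.0
time: 13.3
ee_pos: [0.455, 0.071, 0.143]
eef_rot: [0.113, 0.994, -0.001, -0.001]
ft_force: [0.4, -0.1, 0.0]
width: 0.0351
grip_force: 0.0
time: 13.68
ee_pos: [0.4761, 0.2126, 0.1429]
eef_rot: [0.114, 0.994, -0.001, -0.001]
ft_force: [-0.1, -1.1, 0.2]
width: 0.0348
grip_force: 0.0
time: 14.3
ee_pos: [0.4984, 0.3501, 0.1432]
eef_rot: [0.544, 0.839, -0.001, 0.0]
ft_force: [-0.5, -0.0, -0.2]
width: 0.0349
grip_force: 0.0
time: 15.05
ee_pos: [0.4984, 0.3502, 0.1436]
eef_rot: [0.856, 0.517, -0.001, 0.001]
ft_force: [0.2, 0.5, -0.4]
width: 0.0347
grip_force: 0.0
t 15.05 pos [498.4 350.2 143.6] F [ 0.2  0.5 -0.4] w 34.7 g 0.0 q [ 8.56e-01  5.17e-01 -8.00e-04  6.00e-04]
([0.0103, -0.0101, 0.8241], [0.0, 0.0003, 0.0005])
```

View pics/t4.png

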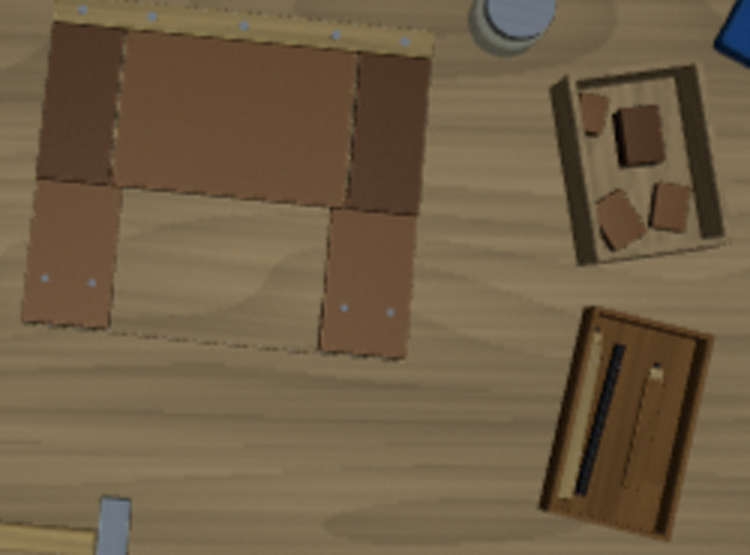

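View pics/w4.png

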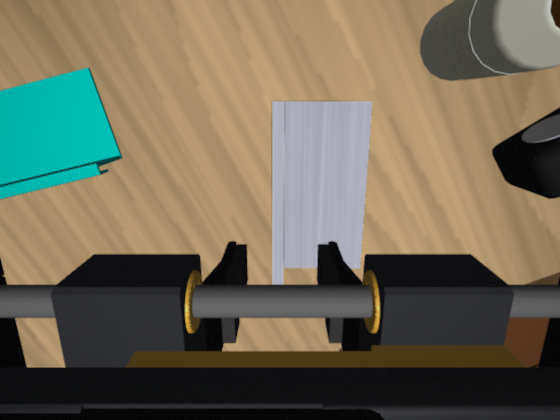

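The strip is clear. The off-cut is in the box at (638,135) and the pencil is in the tray's empty half at (643,425). In the wrist view the grey flashing's welt lies along column 278, centred between the fingers, with the flange to its right. I'll refine the welt and board poses.

```bash
cat > fit.py <<'E'
from h import *
def sub(a,i0):
    k=int(np.argmax(a))
    if 0<k<len(a)-1: k=k+(a[k-1]-a[k+1])/(2*(a[k-1]-2*a[k]+a[k+1]))
    return i0+k
def line(c,n,pts,h):
    p=(np.array([ray(c,u,v,h)[:2] for u,v in pts])*1000).astype(np.float32)
    for _ in range(3):
        vx,vy,x0,y0=cv2.fitLine(p,cv2.DIST_HUBER,0,.01,.01).ravel(); d=(p-[x0,y0])@[-vy,vx]; p=p[abs(d)<max(2*d.std(),.3)]
    print(n,len(p),np.round([x0,y0,np.degrees(np.arctan2(vy,vx)),d.std()],2)); return np.array([x0,y0]),np.array([vx,vy])
def X(a,b): t=np.linalg.solve(np.c_[a[1],-b[1]],b[0]-a[0]); return a[0]+t[0]*a[1]
E
python3 - <<'E'
from fit import *
c=dict(np.load("t4.npz")); g=cv2.GaussianBlur(cv2.cvtColor(c["image"],cv2.COLOR_RGB2GRAY).astype(np.float32),(3,3),0)
gy=np.gradient(g,axis=0); gx=np.gradient(g,axis=1)
b=line(c,"butt",[(u,sub(gy[178:194,u],178)) for u in range(268,333)],.030)
l=line(c,"left",[(sub(gx[v,257:271],257),v) for v in range(190,226)],.033)
r=line(c,"right",[(sub(-gx[v,327:341],327),v) for v in range(198,232)],.033)
line(c,"outL",[(sub(-gx[v,228:246],228),v) for v in range(185,224)],.033)
line(c,"outR",[(sub(gx[v,355:370],355),v) for v in range(198,234)],.033)
A,B=X(b,l),X(b,r); print(A,B,np.linalg.norm(A-B),(A+B)/2)
c=dict(np.load("w4.npz")); W=world(c); Z=W[...,2]*1000; hs=cv2.cvtColor(c["image"],cv2.COLOR_RGB2HSV)
m=np.zeros(Z.shape,bool); m[80:300,260:300]=True
for k in comps(m&(Z>30)&(Z<55),60): print("welt",k.sum(),rect(c,k,.044),Z[k].mean())
m[:]=False; m[90:275,284:380]=True
for k in comps(m&(Z>-4)&(Z<12)&(hs[...,1]<70),60): print("flange",k.sum(),rect(c,k,.003),Z[k].mean())
E
```

```text
butt 51 [ 5.8368e+02 -1.1100e+00  8.5360e+01  3.4000e-01]
left 32 [ 5.336e+02  9.707e+01 -3.330e+00  4.400e-01]
right 27 [ 5.1153e+02 -7.7890e+01 -5.5600e+00  3.8000e-01]
outL 37 [532.63 173.77  -5.15   0.64]
outR 29 [ 5.1004e+02 -1.5527e+02 -4.0100e+00  3.9000e-01]
[591.3823    93.708565] [576.93005 -84.24724] 178.54169 [584.1562      4.7306633]
welt 2132 [498.6 357.  143.1   8.5  62. ] 42.868711472557216
flange 13206 [533.1 334.7 149.2  71.9  62.4] 1.8459784460571158
```

```bash
python3 plan.py 497.5 353 18.5 -27.8
```

```text
t 15.15 pos [498.3 350.8 144. ] F [-0.3 -0.2  0.3] w 35.2 g 0.0 q [ 8.551e-01  5.185e-01 -5.000e-04  3.000e-04]
([0.0112, -0.0117, 0.8366], [-0.0, 0.0002, 0.0007])
```

```bash
python3 -m pendant '[{"dp":[0.011,-0.012,0.3],"rotation":[0,0,0],"jaw":0.4},{"dp":[0.011,-0.012,0.6],"rotation":[0,0,0],"jaw":0.4},{"dp":[0.011,-0.012,0.78],"rotation":[0,0,0],"jaw":0.4},{"dp":[0.011,-0.012,0.835],"rotation":[0,0,0],"jaw":0.4},{"dp":[0.011,-0.012,0.835],"rotation":[0,0,0],"jaw":0.4},{"dp":[0.011,-0.012,0.835],"rotation":[0,0,0],"jaw":0.03},{"dp":[0.011,-0.012,0.835],"rotation":[0,0,0],"jaw":0.03},{"dp":[0.011,-0.012,0.835],"rotation":[0,0,0],"jaw":0.03}]' 50
python3 -m pendant '[{"dp":[0,0,0],"rotation":[0,0,0],"jaw":0.03},{"dp":[0,0,0],"rotation":[0,0,0],"jaw":0.03},{"dp":[0,0,-0.15],"rotation":[0,0,0],"jaw":0.03},{"dp":[0,0,-0.4],"rotation":[0,0,0],"jaw":0.03},{"dp":[0,0,-0.6],"rotation":[0,0,0],"jaw":0.03},{"dp":[0,0,-0.6],"rotation":[0,0,0],"jaw":0.03},{"dp":[0,0,-0.6],"rotation":[0,0,0],"jaw":0.03}]'
python3 plan.py 497 10 110 -4.6
python3 - <<'E'
from h import *; from bench import camera
c=camera("wrist"); np.savez("w5.npz",**c); W=world(c); Z=W[...,2]*1000; hs=cv2.cvtColor(c["image"],cv2.COLOR_RGB2HSV)
print(c["T"].round(3).tolist())
m=np.zeros(Z.shape,bool); m[:300,200:480]=True
for k in comps(m&(Z>70)&(Z<160)&(hs[...,1]<70),300):
    print(k.sum(),np.percentile(Z[k],[2,50,98]).round(1),np.argwhere(k).min(0),np.argwhere(k).max(0))
E
```

```text
time: 16.15
ee_pos: [0.4976, 0.3544, 0.0199]
eef_rot: [0.856, 0.517, 0.0, -0.0]
ft_force: [-1.1, 0.1, 0.3]
width: 0.0127
grip_force: 0.0
time: 17.02
ee_pos: [0.4967, 0.3538, 0.1081]
eef_rot: [0.856, 0.517, -0.001, 0.0]
ft_force: [0.5, -0.4, -1.6]
width: 0.0083
grip_force: 50.1
t 17.02 pos [496.7 353.8 108.1] F [ 0.5 -0.4 -1.6] w 8.3 g 50.1 q [ 8.558e-01  5.173e-01 -8.000e-04  0.000e+00]
([-2.0286, 1.0671, -0.0105], [-0.0002, 0.0002, -0.0642])
[[0.885, -0.446, -0.131, 0.533], [-0.465, -0.85, -0.248, 0.422], [-0.001, 0.28, -0.96, 0.269], [0.0, 0.0, 0.0, 1.0]]
24919 [ 88.5  90.  134.8] [107 249] [283 437]
```

```bash
cat > rel.py <<'E'
from h import *
import sys
def rel(c,s):
    W=world(c)*1000; Z=W[...,2]; p=np.array(s["ee_pos"])*1000
    from scipy.spatial.transform import Rotation as R
    hy=R.from_quat(s["eef_rot"]).as_matrix()[:,1]; h=np.arctan2(hy[1],hy[0]); ex=np.array([np.cos(h),np.sin(h)]); ey=np.array([-ex[1],ex[0]])
    L=np.stack([(W[...,:2]-p[:2])@ex,(W[...,:2]-p[:2])@ey],-1)
    hs=cv2.cvtColor(c["image"],cv2.COLOR_RGB2HSV)
    m=(abs(Z-(p[2]-17))<9)&(hs[...,1]<70)&(L[...,0]>-10)&(L[...,0]<100)&(abs(L[...,1])<100)
    k=max(comps(m,300),key=np.sum); hz=np.median(Z[k])/1000
    q=cv2.erode(k.astype(np.uint8),np.ones((7,7)))>0; A=np.c_[L[q],np.ones(q.sum())]; co=np.linalg.lstsq(A,Z[q],rcond=None)[0]
    print("TCP",p.round(1),"head",np.degrees(h).round(2),"flange z at tcp",co[2].round(1),"slope x,y deg",np.degrees(co[:2]).round(2))
    rc=rect(c,k,hz); d=np.array(rc[:2])-p[:2]; print("flange rect",rc,"centre rel",(d@ex).round(1),(d@ey).round(1),"yaw rel",(rc[4]-90-np.degrees(h)+90)%180-90)
    return L,k
if __name__=="__main__":
    from bench import r,camera
    s=r.read_state(); c=camera("wrist"); np.savez(sys.argv[1],**c); rel(c,s)
E
python3 rel.py w6.npz; python3 plan.py 497 10 110 -4.6
```

```text
TCP [496.6 353.7 107.8] head -27.7 flange z at tcp 90.0 slope x,y deg [-0.59 -0.15]
flange rect [547.4 364.1  82.2  71.5  62.3] centre rel 40.1 32.8 yaw rel -0.0008002915491402973
t 17.12 pos [496.6 353.7 107.8] F [ 0.  -1.2 -2.5] w 8.5 g 50.1 q [ 8.558e-01  5.173e-01 -1.100e-03  2.000e-04]
([-2.0273, 1.0673, -0.011], [-0.0002, 0.0003, -0.0642])
```

```bash
python3 -m pendant '[{"dp":[-0.3,0.15,0],"rotation":[0,0,0],"jaw":0.03},{"dp":[-0.677,0.339,0],"rotation":[0,0,0],"jaw":0.03},{"dp":[-0.677,0.339,0],"rotation":[0,0,0],"jaw":0.03}]'
python3 -m pendant '[{"dp":[-0.4,0.2,0],"rotation":[0,0,0],"jaw":0.03},{"dp":[-0.677,0.339,0],"rotation":[0,0,0],"jaw":0.03},{"dp":[-0.677,0.339,0],"rotation":[0,0,0],"jaw":0.03}]'
python3 -m pendant '[{"dp":[-0.3,0.15,0],"rotation":[0,0,-0.02],"jaw":0.03},{"dp":[-0.5,0.25,0],"rotation":[0,0,-0.04],"jaw":0.03},{"dp":[-0.677,0.339,0],"rotation":[0,0,-0.0642],"jaw":0.03},{"dp":[-0.677,0.339,0],"rotation":[0,0,-0.0642],"jaw":0.03},{"dp":[-0.677,0.339,0],"rotation":[0,0,-0.0642],"jaw":0.03},{"dp":[-0.677,0.339,0],"rotation":[0,0,-0.0642],"jaw":0.03}]'
python3 rel.py w7.npz; python3 plan.py 490 13 60 -4.6
python3 -c "
import cv2,numpy as np;c=np.load('w7.npz');cv2.imwrite('pics/w7.png',c['image'][:,:,::-1])"
```

```text
time: 17.5
ee_pos: [0.4953, 0.2348, 0.1086]
eef_rot: [0.858, 0.514, -0.001, 0.0]
ft_force: [0.2, 1.0, -1.3]
width: 0.0085
grip_force: 50.1
time: 17.88
ee_pos: [0.4928, 0.1232, 0.1088]
eef_rot: [0.857, 0.515, -0.001, 0.0]
ft_force: [-0.0, 1.3, -2.3]
width: 0.0083
grip_force: 50.1
time: 18.62
ee_pos: [0.4909, 0.0149, 0.1091]
eef_rot: [0.735, 0.679, -0.0, -0.0]
ft_force: [-1.0, 1.2, -2.3]
width: 0.0084
grip_force: 50.1
TCP [490.9  14.9 109.1] head -4.54 flange z at tcp 91.3 slope x,y deg [-0.56  0.01]
flange rect [533.7  44.3  82.1  71.   85.5] centre rel 40.4 32.7 yaw rel 0.03851971951733901
t 18.68 pos [490.8  14.7 109.1] F [ 0.1  0.2 -2.2] w 8.2 g 50.1 q [ 7.345e-01  6.786e-01 -1.000e-04 -1.000e-04]
([-0.0117, -0.0045, 0.3273], [-0.0, 0.0, 0.0002])
```

View pics/w7.png

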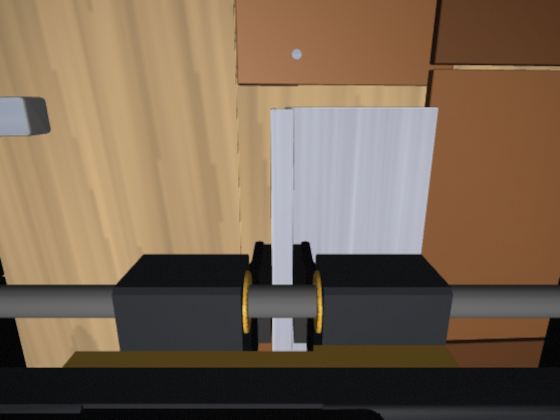

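The flashing is held square over the strip. The welt is at column 283, the front edge at about column 430 and the left side shingle's inner edge at row 83. I'll lower it to just above the board and measure against the butt in the same view.

```bash
python3 -m pendant '[{"dp":[-0.011,-0.01,0.15],"rotation":[0,0,0],"jaw":0.03},{"dp":[-0.011,-0.01,0.3],"rotation":[0,0,0],"jaw":0.03},{"dp":[-0.011,-0.01,0.42],"rotation":[0,0,0],"jaw":0.03},{"dp":[-0.011,-0.01,0.42],"rotation":[0,0,0],"jaw":0.03},{"dp":[-0.011,-0.01,0.42],"rotation":[0,0,0],"jaw":0.03}]'
python3 rel.py w8.npz
python3 - <<'E'
from fit import *
c=dict(np.load("w8.npz")); W=world(c)*1000; Z=W[...,2]
print("pred A,mid px",proj(c,[.5914,.0937,.034]).round(1),proj(c,[.5842,.0047,.034]).round(1))
print((W[60:130:10,440]).round(1).tolist())
cv2.imwrite("pics/w8.png",c["image"][:,:,::-1])
E
```

```text
time: 19.3
ee_pos: [0.4897, 0.012, 0.0469]
eef_rot: [0.735, 0.678, 0.0, 0.0]
ft_force: [0.2, 0.1, -1.0]
width: 0.009
grip_force: 50.1
TCP [489.7  12.   46.9] head -4.6 flange z at tcp 29.1 slope x,y deg [-0.52  0.  ]
flange rect [532.5  41.4  82.1  71.   85.4] centre rel 40.3 32.7 yaw rel -0.003560207302527374
pred A,mid px [487.8  71.4] [460.5 251.3]
[[572.8, 100.9, 25.8], [573.4, 96.5, 24.9], [576.6, 92.0, 17.6], [577.6, 87.2, 15.8], [577.8, 82.2, 15.9], [577.4, 77.3, 17.3], [577.6, 72.2, 17.4]]
```

View pics/w8.png

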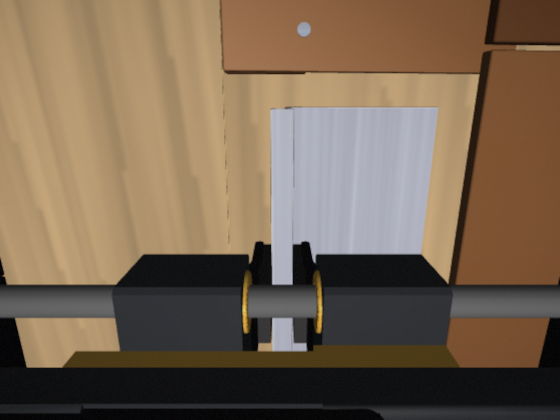

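In this view the flange's front edge runs near columns 437→425 and the butt near 478→460, leaving a visible gap. I'll fit both lines.

```bash
cat > gap.py <<'E'
from fit import *
import sys
c=dict(np.load(sys.argv[1])); zt=float(sys.argv[2])  # flange top z (m) at front
g=cv2.GaussianBlur(cv2.cvtColor(c["image"],cv2.COLOR_RGB2GRAY).astype(np.float32),(3,3),0); gx=np.gradient(g,axis=1); hs=cv2.cvtColor(c["image"],cv2.COLOR_RGB2HSV)
S=cv2.GaussianBlur(hs[...,1].astype(np.float32),(3,3),0); gs=np.gradient(S,axis=1)
f=line(c,"front",[(sub(gs[v,410:450],410),v) for v in range(118,240,2)],zt)
for h in(.026,.034): b=line(c,f"butt z={h}",[(sub(-gx[v,450:500],450),v) for v in range(85,240,2)],h)
gy=np.gradient(g,axis=0)
l=line(c,"left shingle",[(u,sub(gy[60:90,u],60)) for u in range(310,470,4)],.033)
e=line(c,"flange end",[(u,sub(gs_,95)) for u in range(300,425,4) for gs_ in [-np.gradient(S[95:120,u])]],zt)
A=X(b,l); E=X(f,e); t=np.radians(-4.6); d=A-E; print("corner butt/left",A.round(1),"flange corner",E.round(1),"diff board x,y",(d@[np.cos(t),np.sin(t)]).round(1),(d@[-np.sin(t),np.cos(t)]).round(1))
E
python3 gap.py w8.npz 0.0285; python3 plan.py 489.7 12 39 -4.6
```

```text
front 61 [5.6882e+02 4.3860e+01 8.5380e+01 3.0000e-02]
butt z=0.026 78 [5.8806e+02 4.9880e+01 8.5140e+01 4.0000e-02]
butt z=0.034 78 [5.8401e+02 5.1560e+01 8.5140e+01 4.0000e-02]
left shingle 40 [ 5.4034e+02  9.7170e+01 -5.0800e+00  5.0000e-02]
flange end 32 [ 5.342e+02  8.270e+01 -4.590e+00  1.000e-02]
corner butt/left [587.5  93. ] flange corner [571.7  79.7] diff board x,y 14.7 14.5
t 19.35 pos [489.8  12.   47. ] F [ 0.3 -0.6 -1. ] w 8.5 g 50.1 q [7.349e-01 6.782e-01 5.000e-04 3.000e-04]
([-0.0003, -0.0007, 0.0533], [0.0002, -0.0001, 0.0])
```

```bash
python3 -m pendant '[{"dp":[0,0,0.02],"rotation":[0,0,0.0007],"jaw":0.03},{"dp":[0,0,0.035],"rotation":[0,0,0.0007],"jaw":0.03},{"dp":[0,0,0.035],"rotation":[0,0,0.0007],"jaw":0.03}]'
python3 rel.py w9.npz
python3 - <<'E'
from h import *
c=dict(np.load("w8.npz")); W=world(c)*1000
for cols in [(235,262),(440,452)]:
    q=W[120:235,cols[0]:cols[1]].reshape(-1,3); print(cols,q.mean(0).round(2),q[:,2].std().round(2))
E
```

```text
time: 19.73
ee_pos: [0.4891, 0.0119, 0.0409]
eef_rot: [0.736, 0.677, -0.0, -0.0]
ft_force: [0.4, -1.0, -2.0]
width: 0.0084
grip_force: 50.1
TCP [489.1  11.9  40.9] head -4.85 flange z at tcp 23.2 slope x,y deg [-0.55  0.  ]
flange rect [532.3  41.1  82.1  71.5  85.2] centre rel 40.6 32.7 yaw rel 0.0463795078117073
(235, 262) [474.61  49.71  17.48] 10.29
(440, 452) [581.85  41.09  17.5 ] 10.29
```

```bash
python3 -m pendant '[{"dp":[0,0,0.006],"rotation":[-0.0015,0,0],"jaw":0.03},{"dp":[0,0,0.012],"rotation":[-0.0015,0,0],"jaw":0.03},{"dp":[0,0,0.012],"rotation":[-0.0015,0,0],"jaw":0.03}]'
python3 rel.py w10.npz; python3 plan.py 489 12 38 -4.85
```

```text
time: 20.15
ee_pos: [0.4891, 0.012, 0.0392]
eef_rot: [0.736, 0.677, 0.003, 0.003]
ft_force: [-0.6, 0.2, -2.3]
width: 0.0086
grip_force: 50.1
TCP [489.1  12.   39.2] head -4.85 flange z at tcp 21.4 slope x,y deg [ 0.01 -0.  ]
flange rect [532.6  41.2  82.1  71.6  85.3] centre rel 40.9 32.8 yaw rel 0.14660253041338933
t 20.2 pos [489.2  12.   39.2] F [ 0.4  0.  -1.9] w 8.5 g 50.1 q [0.7364 0.6766 0.0032 0.0034]
([0.0, -0.0011, 0.0081], [0.0015, -0.0, 0.0])
```

```bash
python3 gap.py w10.npz 0.0214
python3 -m pendant '[{"dp":[0,0.03,0],"rotation":[0,0,0],"jaw":0.03},{"dp":[0,0.06,0.001],"rotation":[0,0,0],"jaw":0.03},{"dp":[0,0.09,0.001],"rotation":[0,0,0],"jaw":0.03},{"dp":[0,0.12,0.001],"rotation":[0,0,0],"jaw":0.03},{"dp":[0,0.15,0.002],"rotation":[0,0,0],"jaw":0.03},{"dp":[0,0.18,0.002],"rotation":[0,0,0],"jaw":0.03},{"dp":[0,0.2,0.002],"rotation":[0,0,0],"jaw":0.03},{"dp":[0,0.2,0.002],"rotation":[0,0,0],"jaw":0.03}]'
python3 rel.py w11.npz
```

```text
front 61 [5.6896e+02 4.7840e+01 8.5150e+01 3.0000e-02]
butt z=0.026 78 [5.8754e+02 4.4090e+01 8.5140e+01 4.0000e-02]
butt z=0.034 78 [5.8327e+02 4.6120e+01 8.5140e+01 4.0000e-02]
left shingle 40 [ 5.4561e+02  9.6700e+01 -5.0400e+00  5.0000e-02]
flange end 32 [ 5.3658e+02  8.2270e+01 -4.8300e+00  1.0000e-02]
corner butt/left [587.3  93. ] flange corner [571.6  79.3] diff board x,y 14.5 14.9
time: 21.2
ee_pos: [0.5192, 0.0094, 0.0392]
eef_rot: [0.736, 0.677, 0.003, 0.003]
ft_force: [-0.2, -0.3, -1.0]
width: 0.0084
grip_force: 50.1
TCP [519.2   9.4  39.2] head -4.85 flange z at tcp 21.4 slope x,y deg [-0.01 -0.02]
flange rect [558.1  38.9  82.1  62.4  85.3] centre rel 36.2 32.7 yaw rel 0.151885732042345
```

```bash
python3 -m pendant '[{"dp":[0,0.03,0],"rotation":[0,0,0],"jaw":0.03},{"dp":[0,0.06,0.001],"rotation":[0,0,0],"jaw":0.03},{"dp":[0,0.092,0.001],"rotation":[0,0,0],"jaw":0.03},{"dp":[0,0.092,0.001],"rotation":[0,0,0],"jaw":0.03},{"dp":[0,0.092,0.001],"rotation":[0,0,0],"jaw":0.03}]'
python3 -m pendant '[{"dp":[0,0,0.005],"rotation":[0,0,0],"jaw":0.03},{"dp":[0,0,0.01],"rotation":[0,0,0],"jaw":0.03},{"dp":[0,0,0.01],"rotation":[0,0,0],"jaw":0.03}]'
python3 rel.py w12.npz
```

```text
time: 21.88
ee_pos: [0.5327, 0.0082, 0.0391]
eef_rot: [0.736, 0.677, 0.003, 0.003]
ft_force: [0.4, -0.7, -2.7]
width: 0.0084
grip_force: 50.1
time: 22.25
ee_pos: [0.5328, 0.0083, 0.0377]
eef_rot: [0.736, 0.677, 0.003, 0.003]
ft_force: [-1.8, -0.2, -1.2]
width: 0.0082
grip_force: 50.1
TCP [532.8   8.3  37.7] head -4.84 flange z at tcp 20.0 slope x,y deg [-0.02 -0.  ]
flange rect [565.1  38.5  82.1  48.8  85.5] centre rel 29.7 32.8 yaw rel 0.3413849636467887
```

```bash
python3 -m pendant '[{"dp":[0,0,0.01],"rotation":[0,0,0],"jaw":0.03},{"dp":[0,0,0.02],"rotation":[0,0,0],"jaw":0.03},{"dp":[0,0,0.02],"rotation":[0,0,0],"jaw":0.03},{"dp":[0,0,0.02],"rotation":[0,0,0],"jaw":0.03}]'
python3 rel.py w13.npz
```

```text
time: 22.8
ee_pos: [0.5328, 0.0083, 0.0375]
eef_rot: [0.737, 0.676, 0.004, 0.002]
ft_force: [-21.0, 1.1, 45.8]
width: 0.0086
grip_force: 50.1
TCP [532.8   8.3  37.5] head -4.88 flange z at tcp 19.9 slope x,y deg [ 0.04 -0.  ]
flange rect [564.8  38.7  82.   49.3  85.4] centre rel 29.3 33.0 yaw rel 0.2833688305432105
```

```bash
python3 -m pendant '[{"dp":[0,-0.002,-0.004],"rotation":[0,0,0],"jaw":0.03},{"dp":[0,-0.004,-0.008],"rotation":[0,0,0],"jaw":0.03},{"dp":[0,-0.004,-0.008],"rotation":[0,0,0],"jaw":0.03},{"dp":[0,-0.004,-0.008],"rotation":[0,0,0],"jaw":0.03}]'
python3 rel.py w14.npz
python3 - <<'E'
from h import *; from bench import camera,r
c=camera("scene"); np.savez("s14.npz",**c)
im=c["image"][180:285,185:335,::-1]; cv2.imwrite("pics/s14.png",cv2.resize(im,None,fx=5,fy=5,interpolation=cv2.INTER_CUBIC))
s=r.read_state(); print(np.round(s["ft_force"],1),np.round(s["torque"],2))
E
```

```text
time: 23.35
ee_pos: [0.5328, 0.0083, 0.0376]
eef_rot: [0.736, 0.676, 0.004, 0.003]
ft_force: [-9.9, 0.4, 23.8]
width: 0.0086
grip_force: 50.1
TCP [532.8   8.3  37.6] head -4.86 flange z at tcp 20.0 slope x,y deg [-0.02  0.  ]
flange rect [565.1  38.6  82.   48.8  85.5] centre rel 29.6 32.9 yaw rel 0.3635311145064293
[-9.2 -0.3 23.2] [-0.11  2.17 -0.03]
```

View pics/s14.png

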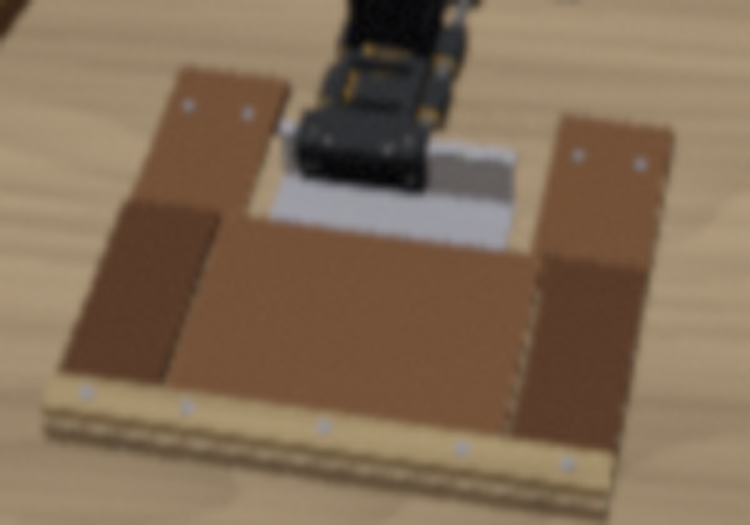

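The flange is tucked squarely under the shingle at crop rows 220–245, and the shingle edge is flush. I'll make one last check of shingle height and the other objects before handing in.

Run:
```python
from h import *
a,b=[dict(np.load(n)) for n in("scene0.npz","s14.npz")]
u,v=proj(a,[.60,.005,.034]).astype(int); print(u,v)
for c in(a,b):
    W=world(c)*1000; m=(abs(W[...,0]-606)<10)&(abs(W[...,1]-5)<80)&(W[...,2]>10); print("shingle near butt z",np.median(W[m][:,2]).round(2),W[m][:,2].mean().round(2))
from bench import r; s=r.read_state(); print(np.round(s["ft_force"],1),s["grip_force"],s["time"])
```

```text
260 230
shingle near butt z 33.04 32.99
shingle near butt z 34.4 71.95
[-9.2 -0.3 23.2] 50.1036143861711 23.45
```

Run:
```python
from h import *
a,b=[dict(np.load(n)) for n in("scene0.npz","s14.npz")]
A,B=world(a)*1000,world(b)*1000
for y in(-60,-30,0,30,60):
    m=(abs(A[...,0]-610)<14)&(abs(A[...,1]-y)<15)&(A[...,2]<50)&(B[...,2]<50); print(y,m.sum(),(B[m][:,2]-A[m][:,2]).mean().round(2) if m.any() else None)
```

```text
-60 69 0.42
-30 74 -0.19
0 74 -0.03
30 74 0.52
60 76 -0.06
```

The shingle has not lifted (changes of about ±0.5 mm are noise), the flashing is about 25 mm deep, flat, and pressed with about 23 N. Handing in.

```bash
python3 -c "
from bench import r
print(r.close_job())"
```

```text
the job is handed in; nothing more can be done
None
```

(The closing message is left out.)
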